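# Load a dish carrier into a benchtop incubator with a folding lid stay

## Robot

A 6-joint arm with a two-finger parallel gripper is mounted at the origin on the work surface. World frame = base frame: x ahead of the robot, y to its left, z up, the work surface at z = 0. Lengths are in m, angles in rad, forces in N, time in s.
With the tool pointing down it reaches from about 0.4 to 0.925 m from the base axis. Payload 3.4 kg.
Tool frame: the origin (TCP) lies at the very end of the fingers, on their centre line; the grasp point (between the pads) lies 19 mm behind it; z points along the fingers, y is the line along which they close (so a half turn about z gives the same grasp; the last joint's range is limited). The gripper opens to 85 mm and grips with 20 to 120 N. Pads are 22 mm wide; open, the fingers measure 114 mm over their backs; the gripper's body (76 mm by 85 mm) begins 54 mm behind the grasp point. The pads swing forward as they close: fully open they stand 13 mm farther back than shut.
Start: joints at [1.129, 0.307, 1.506, -0, 1.328, -0.073], TCP at [0.207, 0.537, 0.231] pointing down, gripper open.
Joint ranges: [-3.12, 3.12], [-1.05, 2.28], [0.14, 2.33], [-1.42, 4.57], [0.1, 2.73], [-2.68, 2.68]. Speed limits (rad/s): [2.57, 2.57, 3.14, 3.14, 3.14, 3.14].

## Interface

Orientations are given as a 3x3 rotation matrix whose columns are the frame's x, y, z axes.
In Python, from workcell import ctrl, viewer gives the robot as it stands.
- The arm moves only by the tool apply_moves, never from a script. Its argument "steps" is a list of rows, each a list of 6 numbers: the shift along the tool's x, y, z in units of 100 mm (1.0 is 100 mm), then the turn, a rotation vector about the tool's x, y, z in units of 60 degrees (1.0 is 60 degrees). In form: [[dx, dy, dz, rx, ry, rz], ...]. A call has 1 to 20 rows; each row is the pose to reach, as a shift and turn from the pose commanded when the call began, along the tool's axes at that moment; what a row does not reach only later rows make up. A row lasts 1/10 s, in which the tool goes at most 50 mm and 8.59 degrees, less where a joint would pass 70% of its speed; a pose out of reach is approached as far as the arm can. A call with a number of a shift or a turn outside -1 to 1 is refused whole. A call with a gripper value outside its range is refused whole. "grip" is the closure, from -1 (fully open) to 1 (shut), so that 0 is half open, set as the call begins (left out, the last holds). The fingers move at their own pace and stop on an object; "newtons" is the grip in N (left out, the last holds). Time passes only in rows, so rows that repeat a pose let the fingers close. It gives the time, the measured TCP pose, the force, the opening and the grip force at its end, in the units of the state.
- ctrl.get_state(): the state, without advancing time (a new reading comes with each control period).
- viewer.capture(name): name is "side" or "top"; returns a dict with "image" (420x560x3 uint8, red, green, blue), "fovy" (degrees; the focal length in pixels is half the picture's height over the tangent of half this angle, whatever the lens; pixels are square), "cx", "cy" (the principal point, pixels), "R" (3x3) and "t" (3): a world point X has camera coordinates R X + t. Camera axes: x right, y down, z forward; pixel columns grow to the right and rows downward; lengths in m; the calibration is good to about 2 mm. A picture is of the moment at which its call begins. There is no depth.
- ctrl.close_job(): hands the job in; it is judged then, once.
The state is a dict: "clock": time; "qpos": joint angles; "joint_velocities": joint speeds; "joint_torque": joint torques, N m; "eef_pos": TCP position; "ee_rot": TCP orientation; "force": force on the tool from outside, world axes, zero at the start; "ft_torque": the same for the moment, N m; "opening": finger opening in m; "grip_force": force on a finger pad.
Only numpy, scipy, OpenCV 4.12 (cv2) and the standard library are available. Lean on these libraries where they do the work, as an engineer would, in place of code of your own. Each camera call takes 0.05 s, during which the arm holds its last target. There are 200 camera calls.

## Task

Raise the incubator's lid until its folding stay locks and let go, then carry the dish carrier over level and hang it inside the well with both ends of its bar seated in the two hooks. After that lift the stay's knee slightly by its round grip and fold it forward, keeping hold of it so that the lid comes down under control and does not drop, until the lid is fully shut. Do not disturb the other things on the bench.

Things in the scene. Friction and masses are not known exactly. Their poses are not given: they have to be found in the camera images.
- incubator: white benchtop dish incubator, fixed, 240 (x) x 250 (y) mm, deck 115 mm high; origin at the centre of its underside, x to its back, y to its left, z up; the front (-x) has a dark display. Near the middle of the bench, turned up to 0.2 rad. Under the lid an open well: x -65 to +50, y -100 to +100, floor at z 12 mm, with a hook on each side wall
- lid (a joint): lid angle about its rear hinge: 0 shut, grows as the front edge rises; 1.38 propped by the locked stay, 1.42 at most. The lid is 250 mm wide, 20 thick, its front edge 175 mm from the hinge axis, 0.75 kg; nothing but the locked stay or a hand holds it up
- lid_hinge (a point): point on the lid's hinge axis (which runs along the incubator's y) at mid-width: incubator frame x +95, y 0, z 126 mm. Axes as the incubator's
- lid_handle (a point): centre of the lid's front handle, a round bar 12 mm thick, 130 mm long along y, with a 39 mm gap between it and the lid's edge. Shut, it lies 220 mm in front of and 20 mm above the hinge axis, 31 mm above the deck; it swings about that axis with the lid. The bar may turn between the fingers
- knee (a joint): bend of the stay's knee: 0 lid shut (folded), 2.58 arms in line (lid highest, 1.42), 2.93 at its stop past the line: locked, the lid sunk back to 1.38 (8 mm at the handle). A light spring pushes it towards locked: it snaps over by itself once the lid is raised all the way. The lid's weight keeps it locked
- stay_pivot (a point): point on the axis (along the incubator's y) of the stay's lower pivot on the incubator's right side: incubator frame x -5, y -189, z 76 mm (at the y of knob_grip). Lower arm 78 mm, upper arm 93.5 mm (pinned to the lid 100 mm from its hinge axis); flat steel arms 7 to 16 mm outside the right side wall
- knob_grip (a point): on the knee's round grey grip, 20 mm thick, 52 mm long along y, free to turn, ending 11 mm right of this point, which is 64 mm right of the lid's edge. It circles stay_pivot at 78 mm: angle up from the incubator's +x 0.88 locked, 1.05 arms in line, then up, over and forward to 3.16 lid shut (lid 0.6: 2.42). Unlocking takes 2 to 4 N, then the lid's weight pulls (under 10 N)
- carrier_tab (a point): grip point on the carrier's upright finger tab: plate 8 mm thick (y), 34 wide (x), from the bar to 12 mm above this point; 76 mm above the carrier's underside, 26 above the bar. Carrier: 0.34 kg, loose, left or right of the incubator; floor 62 x 124 mm, four dishes, round bar 10 mm thick, 180 long along y, centre line 50 mm up, ends 28 mm proud
- bar_end_a (a point): centre line of the carrier's bar, 1 mm inside its +y end
- bar_end_b (a point): centre line of the carrier's bar, 1 mm inside its -y end
- hook_left (a point): seat of the left hook: an upward-opening V of steel strip on the well's left wall, 22 mm long (y), mouth 37 mm wide (x). The point is where the bar's centre line rests: incubator x -10, y +89, z 70 mm (45 mm below the deck). Axes as the incubator's
- hook_right (a point): the same on the right wall: incubator x -10, y -89, z 70 mm. The hooks are 156 mm apart between their inner faces, the walls 200 mm
- tip_box: grey pipette-tip box, 85 x 122 x 64 mm high; leave alone; origin under its middle
- media_bottle: screw-cap bottle, 56 mm in diameter, 105 mm tall; leave alone; origin under its middle
- reagent_jar: amber jar, 64 mm in diameter, 85 mm tall; leave alone; origin under its middle
- spare_dishes: stack of three empty dishes, 62 mm in diameter, 44 mm tall; leave alone; origin under its middle
- tube_rack: white tube rack, 52 x 110 mm, 76 mm tall with its tubes; leave alone; origin under its middle
- timer: white bench timer, 62 x 70 x 22 mm; leave alone; origin under its middle
- wash_bottle: white wash bottle, 60 mm in diameter, 150 mm tall; leave alone; origin under its middle
- pipette: hand pipette lying on the bench, 250 mm long, 24 mm thick; leave alone; origin under its middle
Not all that is in view belongs to the job. What is shaped like the part that bears carrier_tab but black or yellow is not meant.

How it is judged:
By the outcome, as a careful person would: the job done as asked, in the order asked, and still so for the second after the job is handed in, with the robot touching nothing.
It also fails if it takes over 72 s, if anything falls off the work surface, if the arm or the gripper's body presses on something with over 40 N, if the wrist force passes 120 N, or if a joint passes its speed limit or range.

## Working session

There is one attempt and no reset: what is moved stays moved. The work goes in short steps, Python scripts to look and compute and a tool call to move; the robot and the scene stay as the last step left them, time stands still between calls to the robot, and variables do not carry over. Pictures are saved under pics/ and viewed, at most 10 in all, crops included, and the job is handed in when it is done.

Besides the shell and the picture viewer there is one more tool, called after "Emit:" in YAML: its name, and indented under it one key for each argument. apply_moves: Moves the arm, as the interface text tells. Its arguments: {"type":"object","properties":{"steps":{"type":"array"},"grip":{"type":"number"},"newtons":{"type":"number"}},"required":["steps"]}

```bash
ls; mkdir -p pics; cat > h.py <<'E'
import numpy as np, cv2, json
from workcell import ctrl, viewer
def cap(n,f):
    c=viewer.capture(n); cv2.imwrite('pics/'+f+'.png',cv2.cvtColor(c['image'],cv2.COLOR_RGB2BGR))
    np.savez('pics/'+f+'.npz',**{k:c[k] for k in('fovy','cx','cy','R','t')}); return c
def load(f): return dict(np.load('pics/'+f+'.npz'))
def foc(c): return 210/np.tan(np.radians(c['fovy'])/2)
def proj(c,X):
    p=np.asarray(X)@np.array(c['R']).T+c['t']; return p[...,:2]/p[...,2:]*foc(c)+[c['cx'],c['cy']]
def ray(c,u,v):
    R=np.array(c['R']); d=R.T@np.array([(u-c['cx'])/foc(c),(v-c['cy'])/foc(c),1]); return -R.T@np.array(c['t']),d
def atz(c,u,v,z):
    o,d=ray(c,u,v); return o+d*(z-o[2])/d[2]
E
python3 - <<'E'
from h import *
for n in('top','side'):
    c=cap(n,n+'0'); print(n,c['fovy'],c['cx'],c['cy'],-np.array(c['R']).T@c['t'],c['R'][2])
    cv2.imwrite(f'pics/{n}0b.png',cv2.resize(cv2.imread(f'pics/{n}0.png'),(800,600),interpolation=cv2.INTER_CUBIC))
s=ctrl.get_state();print(s['clock'],s['eef_pos'],s['ee_rot'],s['force'],s['opening'])
E
```

```text
pics
top 55.80446695953458 286.6310712779683 210.3507648142026 [ 0.34620905 -0.0312483   1.39070734] [ 0.13100324 -0.01233049 -0.99130526]
side 52.0436394782809 272.8961096431544 213.54717488355377 [ 0.28871494 -0.85903226  1.07793715] [ 0.15491343  0.63773068 -0.75452065]
0.1 [0.20650657 0.53597211 0.23049327] [[-9.33103121e-01  3.59608037e-01 -7.91468253e-04]
 [ 3.59608875e-01  9.33101708e-01 -1.63069679e-03]
 [ 1.52108708e-04 -1.80622727e-03 -9.99998357e-01]] [-1.09871255 -0.43791242  0.15959449] 0.0854339074793502
```

View pics/top0b.png

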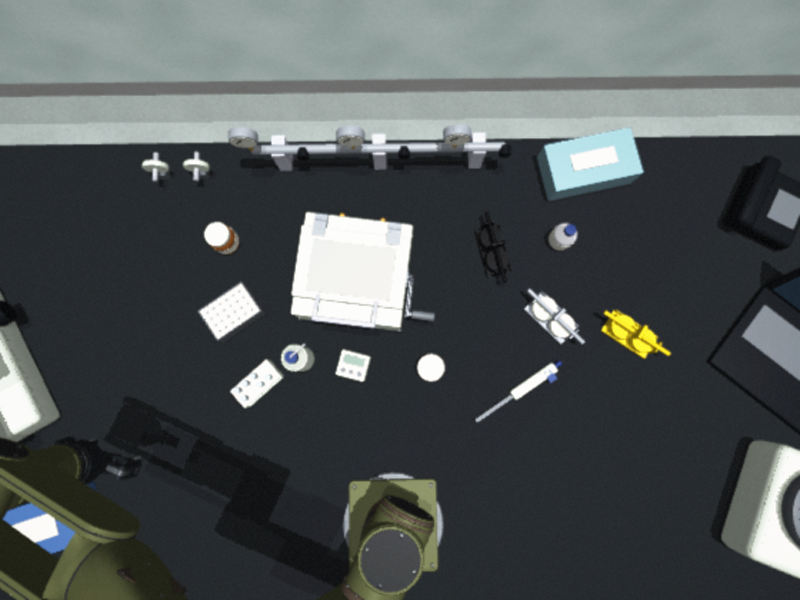

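View pics/side0b.png

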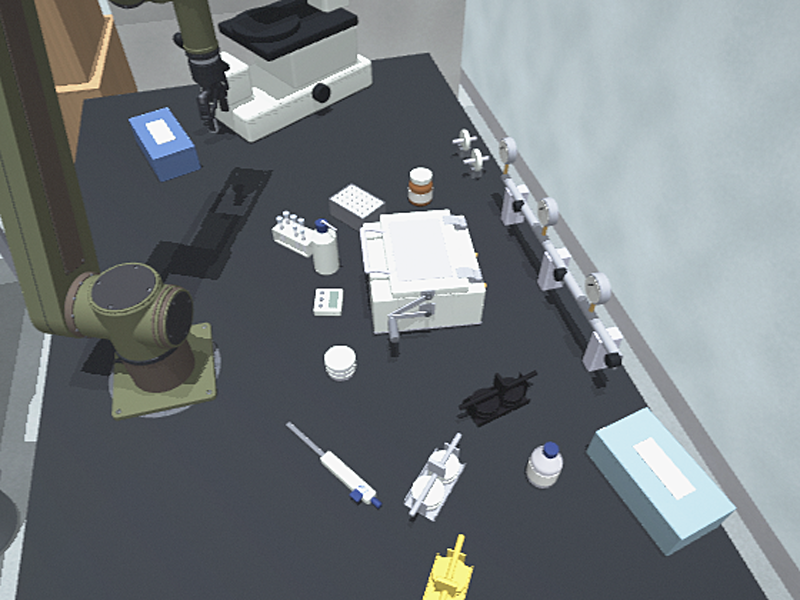

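```bash
python3 - <<'E'
from h import *
def tile(f,u,v,s):
    im=cv2.imread(f'pics/{f}.png'); w,h=400//s,300//s
    t=cv2.resize(im[v:v+h,u:u+w],(400,300),interpolation=cv2.INTER_CUBIC)
    for k in range(0,400,50): cv2.line(t,(k,0),(k,5),(0,0,255),1)
    for k in range(0,300,50): cv2.line(t,(0,k),(5,k),(0,0,255),1)
    return t
T=np.vstack([np.hstack([tile('top0',200,144,4),tile('top0',362,196,8)]),np.hstack([tile('side0',248,142,4),tile('side0',282,298,5)])])
cv2.imwrite('pics/crop1.png',T)
E
```

```text
(no output)
```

View pics/crop1.png

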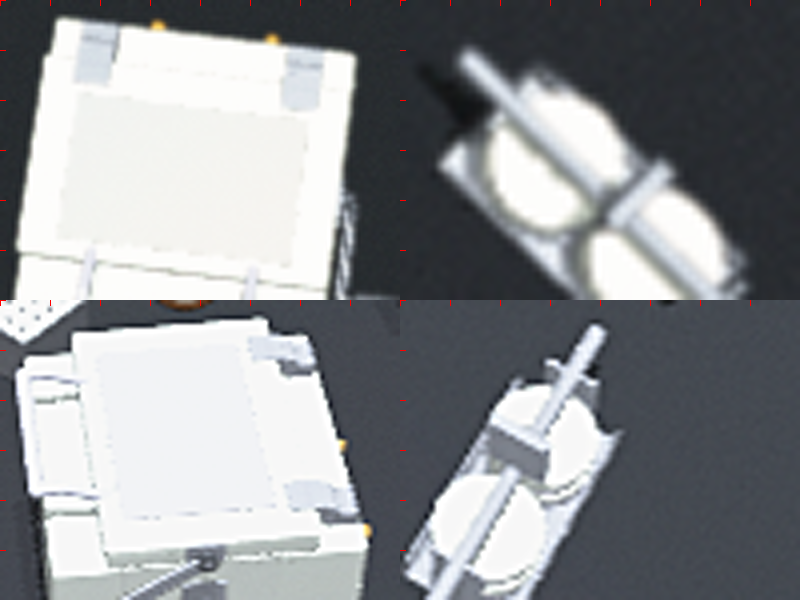

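```bash
cat > fit.py <<'E'
from h import *
from scipy.optimize import least_squares
T=load('top0');S=load('side0')
t1=lambda x,y:(200+x/4,144+y/4); t2=lambda x,y:(362+(x-400)/8,196+y/8)
s1=lambda x,y:(248+x/4,142+(y-300)/4); s2=lambda x,y:(282+(x-400)/5,298+(y-300)/5); b=lambda x,y:(x*.7,y*.7)
inc=[(T,t1(18,250),(-.08,.125,.135)),(T,t1(328,272),(-.08,-.125,.135)),(T,t1(57,17),(.12,.125,.115)),(T,t1(355,50),(.12,-.125,.115)),
(S,s1(75,333),(-.08,.125,.135)),(S,s1(110,552),(-.08,-.125,.135)),(S,s1(368,545),(.12,-.125,.115)),(S,s1(22,376),(-.125,.065,.146)),(S,s1(35,495),(-.125,-.065,.146)),
(T,b(314,319),(-.125,.065,.146)),(T,b(378,326),(-.125,-.065,.146)),(T,b(434,317),(-.083,-.2,.075)),(S,b(394,350),(-.083,-.2,.075))]
car=[(T,t2(468,55),(0,.09,.05)),(T,b(582,342),(0,-.09,.05)),(T,t2(640,195),(0,0,.088)),(S,s2(600,330),(0,.09,.05)),(S,b(412,514),(0,-.09,.05)),(S,s2(520,447),(0,0,.088))]
def place(p,X):
    c,s=np.cos(p[2]),np.sin(p[2]); return np.array([p[0]+c*X[0]-s*X[1],p[1]+s*X[0]+c*X[1],X[2]])
def fit(o,p0):
    f=lambda p:np.concatenate([proj(c,place(p,X))-uv for c,uv,X in o])
    r=least_squares(f,p0,loss='soft_l1'); print(r.x.round(4)); print(f(r.x).reshape(-1,2).round(1).tolist()); return r.x
if __name__=='__main__': fit(inc,[.6,.1,0]); fit(car,[.5,-.4,.7])
E
python3 fit.py
```

```text
[ 0.5904  0.0808 -0.1324]
[[-0.1, 0.3], [0.2, 3.9], [-0.0, -0.1], [0.5, 0.4], [-1.4, -0.0], [-1.0, 0.5], [0.2, 0.3], [-0.1, 0.0], [0.5, -0.9], [0.8, -0.7], [-3.0, -0.8], [0.7, -0.4], [0.9, -7.0]]
[ 0.4814 -0.397  -0.8053]
[[-0.3, -0.5], [1.2, 0.3], [0.3, -0.6], [-0.2, 0.1], [-0.7, 0.5], [0.2, -3.4]]
```

```bash
cat > plan.py <<'E'
from h import *
from fit import place
from scipy.spatial.transform import Rotation as Ro
INC=np.array([.5904,.0808,-.1324])
def down(psi): c,s=np.cos(psi),np.sin(psi); return np.array([[-s,c,0],[c,s,0],[0,0,-1.]])
def cur():
    s=ctrl.get_state(); return np.array(s['eef_pos']),np.array(s['ee_rot']),s
def rel(p0,R0,p,R):
    return np.r_[R0.T@(np.array(p)-p0)*10,Ro.from_matrix(R0.T@R).as_rotvec()/(np.pi/3)]
def calls(seq,st=None):
    """seq: list of calls, each list of (p,psi). prints rows"""
    p0,R0=st or cur()[:2]
    for c in seq:
        for p,a in c: print(rel(p0,R0,p,down(a)).round(3).tolist())
        print('--'); p0,R0=np.array(c[-1][0]),down(c[-1][1])
def I(x,y,z): return place(INC,(x,y,z))
E
python3 - <<'E'
from plan import *
p,R,s=cur(); h=I(-.125,0,.146); print(h, np.linalg.norm(h[:2]))
a=INC[2]
q=lambda f,z:np.r_[p[:2]+(h[:2]-p[:2])*f,z]
calls([[(q(.2,.25),.85)],[(q(.4,.25),.5)],[(q(.6,.25),.15)],[(q(.8,.25),a)],[(q(1,.20),a)]])
E
```

```text
[0.46649401 0.09730169 0.146     ] 0.4765336090528547
[-0.801, -0.632, -0.194, -0.002, 0.0, 0.337]
--
[-0.97, -0.316, 0.0, 0.0, 0.0, 0.334]
--
[-1.019, 0.036, 0.0, 0.0, 0.0, 0.334]
--
[-0.945, 0.383, 0.0, 0.0, 0.0, 0.27]
--
[-0.801, 0.631, 0.5, 0.0, 0.0, 0.0]
--
```

Emit:
apply_moves:
  steps:
    - [-0.4, -0.31, -0.1, 0, 0, 0.17]
    - [-0.8, -0.63, -0.19, 0, 0, 0.34]
    - [-0.8, -0.63, -0.19, 0, 0, 0.34]
  grip: 0.15
  newtons: 50

```text
clock: 0.4
eef_pos: [0.2605, 0.4447, 0.2507]
ee_rot: [[-0.744, 0.668, 0.001], [0.668, 0.744, -0.003], [-0.003, -0.001, -1.0]]
force: [0.3, 1.2, -0.2]
opening: 0.0439
grip_force: 0.0
```

Emit:
apply_moves:
  steps:
    - [-0.48, -0.16, 0, 0, 0, 0.17]
    - [-0.97, -0.32, 0, 0, 0, 0.33]
    - [-0.97, -0.32, 0, 0, 0, 0.33]

```text
clock: 0.7
eef_pos: [0.3119, 0.3559, 0.2499]
ee_rot: [[-0.473, 0.881, 0.0], [0.881, 0.473, -0.004], [-0.003, -0.002, -1.0]]
force: [-0.6, 0.8, -0.1]
opening: 0.0366
grip_force: 0.0
```

Emit:
apply_moves:
  steps:
    - [-0.5, 0.02, 0, 0, 0, 0.17]
    - [-1.0, 0.04, 0, 0, 0, 0.33]
    - [-1.0, 0.04, 0, 0, 0, 0.33]

```text
clock: 1.0
eef_pos: [0.3642, 0.2702, 0.25]
ee_rot: [[-0.145, 0.989, 0.001], [0.989, 0.145, -0.003], [-0.003, 0.0, -1.0]]
force: [-0.1, 1.1, 0.2]
opening: 0.0363
grip_force: 0.0
```

Emit:
apply_moves:
  steps:
    - [-0.48, 0.19, 0, 0, 0, 0.13]
    - [-0.95, 0.38, 0, 0, 0, 0.27]
    - [-0.95, 0.38, 0, 0, 0, 0.27]

```text
clock: 1.3
eef_pos: [0.4166, 0.1827, 0.2501]
ee_rot: [[0.135, 0.991, 0.001], [0.991, -0.135, -0.003], [-0.002, 0.002, -1.0]]
force: [-0.0, 0.3, 0.0]
opening: 0.036
grip_force: 0.0
```

Emit:
apply_moves:
  steps:
    - [-0.4, 0.31, 0.25, 0, 0, 0]
    - [-0.8, 0.63, 0.5, 0, 0, 0]
    - [-0.8, 0.63, 0.5, 0, 0, 0]
    - [-0.8, 0.63, 0.5, 0, 0, 0]

```text
clock: 1.7
eef_pos: [0.4661, 0.0988, 0.1989]
ee_rot: [[0.129, 0.992, -0.003], [0.992, -0.129, -0.0], [-0.001, -0.003, -1.0]]
force: [-0.4, 1.3, 0.8]
opening: 0.0364
grip_force: 0.0
```

```bash
python3 - <<'E'
from plan import *
p,R,s=cur(); print(s['clock'],p,R.round(3).tolist(),s['qpos'],s['force'],s['opening'])
def tile(n,f,X,s):
    c=cap(n,f); u,v=proj(c,X).astype(int); w,h=400//s,600//s; im=cv2.imread(f'pics/{f}.png')
    u0,v0=u-w//2,v-h//2; print(f,u0,v0)
    return cv2.resize(im[v0:v0+h,u0:u0+w],(400,600),interpolation=cv2.INTER_CUBIC)
h=I(-.12,-.03,.15)
cv2.imwrite('pics/crop2.png',np.hstack([tile('top','top1',h,4),tile('side','side1',h,4)]))
E
```

```text
1.7 [0.46606303 0.09875557 0.19891377] [[0.129, 0.992, -0.003], [0.992, -0.129, -0.0], [-0.001, -0.003, -1.0]] [1.19907903e-01 2.01078882e-01 1.74864040e+00 2.76986843e-04
 1.19523036e+00 2.49158718e-01] [-0.42777474  1.30220318  0.80785469] 0.03635573544746433
top1 200 149
side1 207 105
```

View pics/crop2.png

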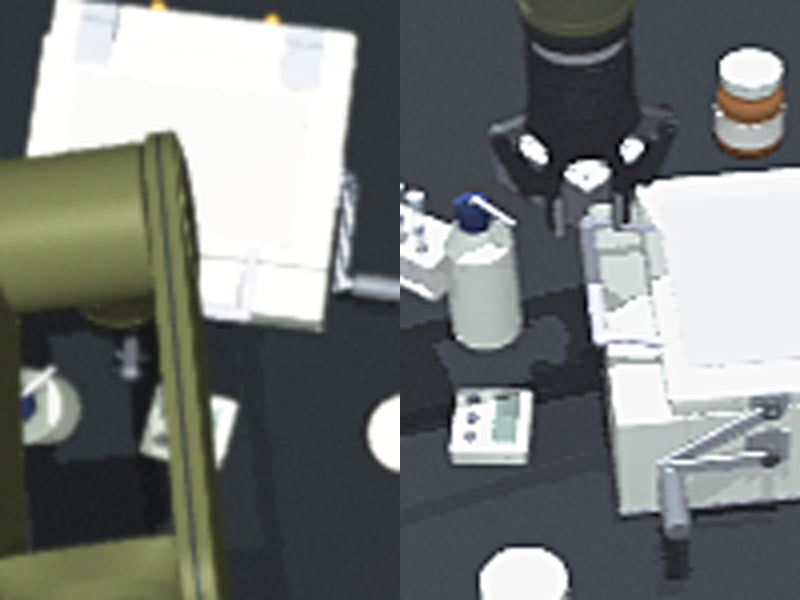

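Emit:
apply_moves:
  steps:
    - [0, 0, 0.25, 0, 0, 0]
    - [0, 0, 0.5, 0, 0, 0]
    - [0, 0, 0.71, 0, 0, 0]
    - [0, 0, 0.71, 0, 0, 0]

```text
clock: 2.2
eef_pos: [0.4638, 0.1012, 0.1279]
ee_rot: [[0.124, 0.992, -0.005], [0.992, -0.124, 0.0], [-0.001, -0.005, -1.0]]
force: [-1.0, -0.4, -0.1]
opening: 0.0363
grip_force: 0.0
```

Emit:
apply_moves:
  steps:
    - [0, 0, 0, 0, 0, 0]
    - [0, 0, 0, 0, 0, 0]
    - [0, 0, 0, 0, 0, 0]
    - [0, 0, 0, 0, 0, 0]
  grip: 1
  newtons: 50

```text
clock: 2.6
eef_pos: [0.4675, 0.1007, 0.1308]
ee_rot: [[0.127, 0.992, 0.003], [0.992, -0.127, 0.002], [0.002, 0.003, -1.0]]
force: [-0.6, 4.3, 6.9]
opening: 0.0102
grip_force: 49.3
```

```bash
python3 - <<'E'
from plan import *
p,R,s=cur(); print(s['clock'],p,s['force'],s['opening'],s['grip_force'])
r=np.hypot(.22,.02); h=lambda t:I(.095-r*np.cos(t+.0907),0,.126+r*np.sin(t+.0907))
d=p-h(0); print('off',d)
prev=0
for ths in (np.linspace(.05,.45,8),np.linspace(.5,.9,8),np.linspace(.95,1.35,8),(1.38,1.40,1.42,1.43)):
    print('--',ths[-1]); [print(rel(h(prev),R,h(t),R).round(3)[:3].tolist()) for t in ths]; prev=ths[-1]
E
```

```text
2.6 [0.46748915 0.10072654 0.13080198] [-0.62382752  4.30910296  6.8802933 ] 0.0101993182885404 49.31709945201874
off [ 0.00099435  0.00342495 -0.01520684]
-- 0.45
[0.0, 0.013, -0.11]
[0.0, 0.035, -0.234]
[0.0, 0.063, -0.357]
[0.001, 0.099, -0.478]
[0.001, 0.141, -0.597]
[0.001, 0.191, -0.713]
[0.001, 0.246, -0.826]
[0.001, 0.309, -0.936]
-- 0.9
[-0.0, 0.059, -0.093]
[-0.0, 0.133, -0.196]
[-0.0, 0.212, -0.294]
[-0.001, 0.297, -0.387]
[-0.001, 0.387, -0.476]
[-0.001, 0.482, -0.559]
[-0.002, 0.581, -0.637]
[-0.002, 0.685, -0.709]
-- 1.35
[-0.0, 0.094, -0.058]
[-0.001, 0.205, -0.118]
[-0.001, 0.319, -0.172]
[-0.002, 0.436, -0.22]
[-0.002, 0.555, -0.26]
[-0.003, 0.677, -0.294]
[-0.003, 0.8, -0.321]
[-0.004, 0.925, -0.34]
-- 1.43
[-0.0, 0.066, -0.007]
[-0.001, 0.11, -0.011]
[-0.001, 0.154, -0.014]
[-0.001, 0.176, -0.015]
```

Emit:
apply_moves:
  steps:
    - [0, 0.01, -0.11, 0, 0, 0]
    - [0, 0.035, -0.23, 0, 0, 0]
    - [0, 0.06, -0.36, 0, 0, 0]
    - [0, 0.1, -0.48, 0, 0, 0]
    - [0, 0.14, -0.6, 0, 0, 0]
    - [0, 0.19, -0.71, 0, 0, 0]
    - [0, 0.25, -0.83, 0, 0, 0]
    - [0, 0.31, -0.94, 0, 0, 0]
    - [0, 0.31, -0.94, 0, 0, 0]

```text
clock: 3.5
eef_pos: [0.4962, 0.0966, 0.2244]
ee_rot: [[0.127, 0.992, -0.002], [0.992, -0.127, 0.002], [0.002, -0.003, -1.0]]
force: [-3.3, 5.1, -1.1]
opening: 0.0101
grip_force: 49.0
```

```bash
python3 - <<'E'
from plan import *
p,R,s=cur(); print(p,R.round(3).tolist(),s['force'],s['ft_torque'],s['opening'])
v=I(.095,0,.126)-p-[0,0,.019]; print(np.hypot(np.hypot(v[0],v[1]),v[2]), np.arctan2(-v[2],np.hypot(v[0],v[1]))-.0907)
E
```

```text
[0.49618174 0.09660167 0.22435417] [[0.127, 0.992, -0.002], [0.992, -0.127, 0.002], [0.002, -0.003, -1.0]] [-3.34079653  5.06369264 -1.14906243] [ 0.78867471  0.53017184 -0.1526555 ] 0.01008001344519209
0.2237519038330534 0.46140829434195096
```

Emit:
apply_moves:
  steps:
    - [0, 0.06, -0.09, 0, 0, 0]
    - [0, 0.13, -0.2, 0, 0, 0]
    - [0, 0.21, -0.29, 0, 0, 0]
    - [0, 0.3, -0.39, 0, 0, 0]
    - [0, 0.39, -0.48, 0, 0, 0]
    - [0, 0.48, -0.56, 0, 0, 0]
    - [0, 0.58, -0.64, 0, 0, 0]
    - [0, 0.69, -0.71, 0, 0, 0]
    - [0, 0.69, -0.71, 0, 0, 0]

```text
clock: 4.4
eef_pos: [0.5617, 0.0875, 0.2976]
ee_rot: [[0.127, 0.992, -0.007], [0.992, -0.127, 0.001], [0.0, -0.007, -1.0]]
force: [-14.4, 4.0, 16.8]
opening: 0.0098
grip_force: 49.6
```

Emit:
apply_moves:
  steps:
    - [0, 0.09, -0.06, 0, 0, 0]
    - [0, 0.2, -0.12, 0, 0, 0]
    - [0, 0.32, -0.17, 0, 0, 0]
    - [0, 0.44, -0.22, 0, 0, 0]
    - [0, 0.55, -0.26, 0, 0, 0]
    - [0, 0.68, -0.29, 0, 0, 0]
    - [0, 0.8, -0.32, 0, 0, 0]
    - [0, 0.92, -0.34, 0, 0, 0]
    - [0, 0.92, -0.34, 0, 0, 0]

```text
clock: 5.3
eef_pos: [0.6586, 0.074, 0.3325]
ee_rot: [[0.128, 0.992, 0.006], [0.992, -0.128, -0.002], [-0.001, 0.006, -1.0]]
force: [-2.5, -0.8, 12.2]
opening: 0.0097
grip_force: 53.7
```

```bash
python3 - <<'E'
from plan import *
p,R,s=cur(); print(p,R.round(3).tolist(),s['force'],s['ft_torque'],s['opening'])
v=I(.095,0,.126)-p-[0,0,.019]; f=v@[np.cos(INC[2]),np.sin(INC[2]),0]; print(np.hypot(f,v[2]), np.arctan2(-v[2],f)-.0907, s['qpos'])
E
```

```text
[0.65860899 0.07398873 0.33248328] [[0.128, 0.992, 0.006], [0.992, -0.128, -0.002], [-0.001, 0.006, -1.0]] [-2.54960998 -0.82110764 12.20583928] [-0.08834949  0.76157378 -0.15302812] 0.00969685822543685
0.22703384105262303 1.3631566087803477 [ 0.04925994  0.37730133  1.14659736 -0.00197082  1.61227087  0.17740674]
```

Emit:
apply_moves:
  steps:
    - [0, 0.06, -0.02, 0, 0, 0]
    - [0, 0.1, -0.03, 0, 0, 0]
    - [0, 0.14, -0.03, 0, 0, 0]
    - [0, 0.14, -0.03, 0, 0, 0]
    - [0, 0.14, -0.03, 0, 0, 0]

```text
clock: 5.8
eef_pos: [0.6701, 0.0724, 0.3332]
ee_rot: [[0.128, 0.992, -0.0], [0.992, -0.128, -0.002], [-0.002, 0.0, -1.0]]
force: [-3.9, -1.3, 8.1]
opening: 0.0097
grip_force: 53.8
```

```bash
python3 - <<'E'
from plan import *
p,R,s=cur(); print(p,s['force'],s['ft_torque'])
v=I(.095,0,.126)-p-[0,0,.015]; f=v@[np.cos(INC[2]),np.sin(INC[2]),0]; print(np.hypot(f,v[2]), np.arctan2(-v[2],f)-.0907)
for t in(1.36,1.38,1.40,1.42): print(t,(I(.095-.2209*np.cos(t+.0907),0,0)-p)@[np.cos(INC[2]),np.sin(INC[2]),0])
c=cap('side','side2');T=load('side2')
pp=lambda a:I(-.005+.078*np.cos(a),-.20,.076+.078*np.sin(a))
for a in(.88,1.05,1.2,1.4): print(a,proj(T,pp(a)))
im=cv2.imread('pics/side2.png'); u,v=proj(T,pp(1.05)).astype(int); cv2.imwrite('pics/c3.png',cv2.resize(im[v-120:v+60,u-80:u+100],(600,600),interpolation=cv2.INTER_CUBIC)); print(u-80,v-120)
E
```

```text
[0.67011611 0.07241431 0.33320863] [-3.92013862 -1.32107355  8.12210656] [-0.19061013  0.86908962 -0.12929417]
0.22270591880567875 1.4132564856682286
1.36 -0.011591005078132727
1.38 -0.007199826963435798
1.4 -0.0027998193934919554
1.42 0.0016072576873366056
0.88 [320.92547234 220.32641602]
1.05 [317.34586864 218.99349716]
1.2 [313.79382433 218.20783732]
1.4 [308.63928645 217.77185928]
237 98
```

View pics/c3.png

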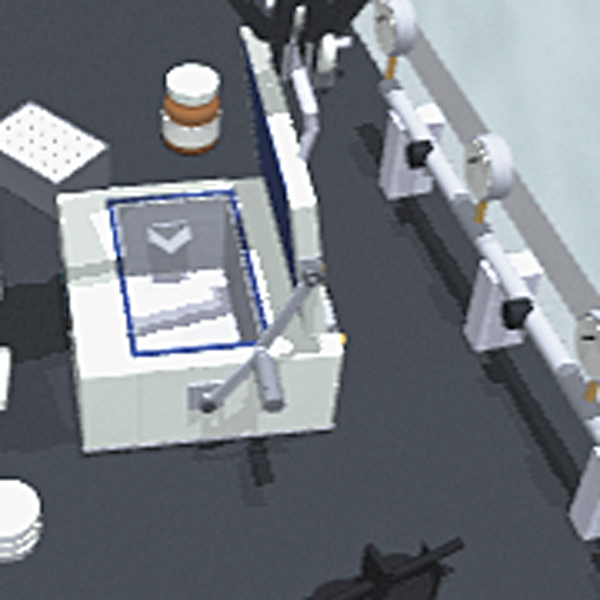

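Emit:
apply_moves:
  steps:
    - [0, 0.03, 0, 0, 0, 0]
    - [0, 0.05, 0, 0, 0, 0]
    - [0, 0.05, 0, 0, 0, 0]
    - [0, 0.05, 0, 0, 0, 0]

```text
clock: 6.25
eef_pos: [0.6731, 0.072, 0.3334]
ee_rot: [[0.127, 0.992, -0.004], [0.992, -0.127, -0.002], [-0.002, -0.003, -1.0]]
force: [-8.0, -1.0, 9.7]
opening: 0.0098
grip_force: 54.1
```

```bash
python3 - <<'E'
from plan import *
p,R,s=cur(); print(p,s['force'])
for t in(1.38,1.42): print(t,(I(.095-.2209*np.cos(t+.0907),0,0)-p)@[np.cos(INC[2]),np.sin(INC[2]),0])
c=cap('side','side3')
a=cv2.imread('pics/side2.png').astype(int);b=cv2.imread('pics/side3.png').astype(int)
im=cv2.imread('pics/side3.png'); cv2.imwrite('pics/c4.png',np.hstack([cv2.resize(x[160:235,287:337].astype(np.uint8),(400,600),interpolation=cv2.INTER_CUBIC) for x in(a,b)]))
T=load('side3')
for ang,th in((.88,1.38),(1.05,1.42)):
  k=lambda y:proj(T,I(-.005+.078*np.cos(ang),y,.076+.078*np.sin(ang)))
  print(ang,[((q-[287,160])*8).round() for q in (proj(T,I(-.005,-.137,.076)),k(-.137),k(-.2))])
E
```

```text
[0.67308451 0.07197871 0.33339556] [-7.98083192 -0.98943745  9.74602087]
1.38 -0.010199756021815744
1.42 -0.001392671371043341
0.88 [array([100., 472.]), array([239., 353.]), array([271., 483.])]
1.05 [array([100., 472.]), array([211., 342.]), array([243., 472.])]
```

View pics/c4.png

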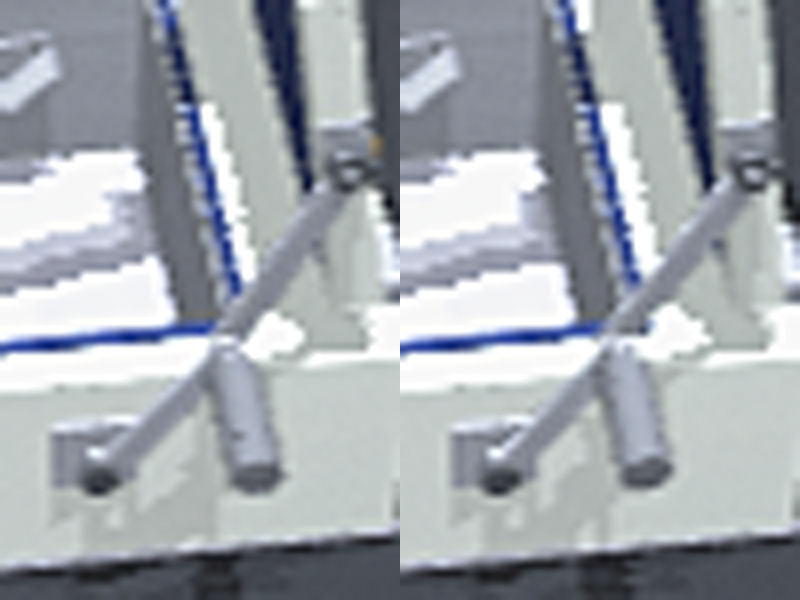

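Emit:
apply_moves:
  steps:
    - [0, -0.02, 0, 0, 0, 0]
    - [0, -0.05, 0.0, 0, 0, 0]
    - [0, -0.08, 0.0, 0, 0, 0]
    - [0, -0.1, 0, 0, 0, 0]
    - [0, -0.1, 0, 0, 0, 0]
    - [0, -0.1, 0, 0, 0, 0]

```text
clock: 6.9
eef_pos: [0.6651, 0.0731, 0.3328]
ee_rot: [[0.127, 0.992, -0.0], [0.992, -0.127, -0.002], [-0.002, 0.0, -1.0]]
force: [-3.5, -1.2, 7.1]
opening: 0.0099
grip_force: 53.7
```

```bash
python3 - <<'E'
from plan import *
p,R,s=cur(); print(p,s['force'])
for t in(1.38,1.42): print(t,(I(.095-.2209*np.cos(t+.0907),0,0)-p)@[np.cos(INC[2]),np.sin(INC[2]),0])
c=cap('side','side4')
cv2.imwrite('pics/c5.png',np.hstack([cv2.resize(cv2.imread(f'pics/{f}.png')[160:235,287:337],(400,600),interpolation=cv2.INTER_CUBIC) for f in('side3','side4')]))
E
```

```text
[0.66512115 0.07310387 0.33278897] [-3.48089219 -1.2418056   7.08141557]
1.38 -0.002157552068296626
1.42 0.0066495325824757765
```

View pics/c5.png

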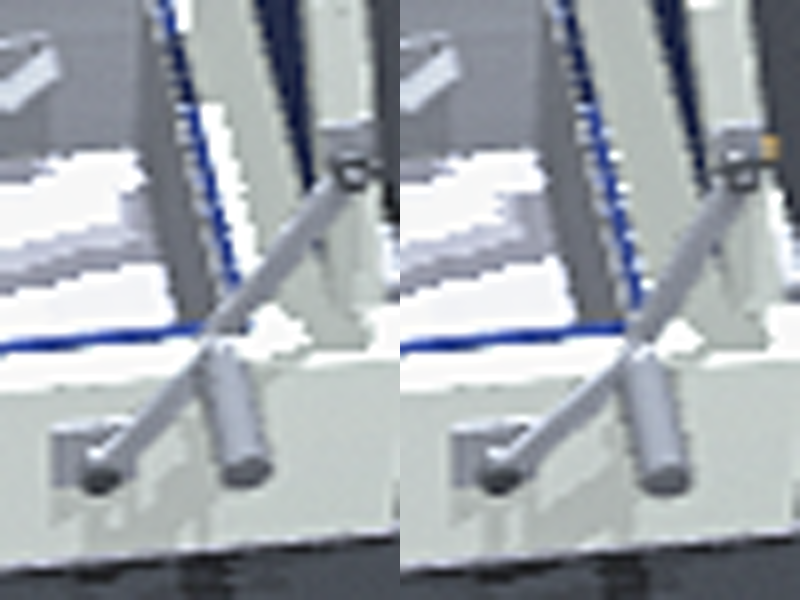

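Emit:
apply_moves:
  steps:
    - [0, -0.02, 0, 0, 0, 0]
    - [0, -0.03, 0, 0, 0, 0]
    - [0, -0.03, 0, 0, 0, 0]

```text
clock: 7.25
eef_pos: [0.6633, 0.0734, 0.3326]
ee_rot: [[0.128, 0.992, 0.002], [0.992, -0.128, -0.002], [-0.002, 0.002, -1.0]]
force: [-1.9, -2.3, 6.1]
opening: 0.0099
grip_force: 53.6
```

Emit:
apply_moves:
  steps:
    - [0, 0, 0, 0, 0, 0]
    - [0, 0, 0, 0, 0, 0]
    - [0, 0, 0, 0, 0, 0]
    - [0, 0, -0.1, 0, 0, 0]
    - [0, 0, -0.3, 0, 0, 0]
    - [0, 0, -0.5, 0, 0, 0]
    - [0, 0, -0.5, 0, 0, 0]
  grip: 0.1

```text
clock: 7.95
eef_pos: [0.6645, 0.0749, 0.3853]
ee_rot: [[0.126, 0.992, 0.007], [0.992, -0.126, 0.0], [0.001, 0.007, -1.0]]
force: [0.4, -0.1, 1.1]
opening: 0.0386
grip_force: 0.0
```

```bash
python3 - <<'E'
from plan import *
p,R,s=cur(); print(s['clock'],p,s['force'],s['opening'])
C=np.array([.4814,-.397]); 
q=lambda f,z:np.r_[p[:2]+(C-p[:2])*f,z]
a=-.132;b=-.805+np.pi/2
calls([[(q(.18,p[2]),a)],[(q(.37,.37),a+.15)],[(q(.56,.30),.3)],[(q(.77,.22),.55)],[(q(1,.14),b)]])
cap('side','side5');cap('top','top5')
i=np.hstack([cv2.resize(cv2.imread('pics/side5.png')[140:240,257:357],(400,400)),cv2.resize(cv2.imread('pics/top5.png')[140:240,200:300],(400,400))]); cv2.imwrite('pics/c6.png',i)
E
```

```text
7.95 [0.66446685 0.07485058 0.38529316] [ 0.40417901 -0.07195892  1.0983168 ] 0.03862674051611431
[-0.884, -0.22, -0.003, 0.007, -0.001, 0.005]
--
[-0.934, -0.227, 0.153, 0.0, 0.0, -0.143]
--
[-0.89, -0.364, 0.7, 0.0, 0.0, -0.269]
--
[-0.833, -0.66, 0.8, 0.0, 0.0, -0.239]
--
[-0.705, -0.926, 0.8, 0.0, 0.0, -0.206]
--
```

View pics/c6.png

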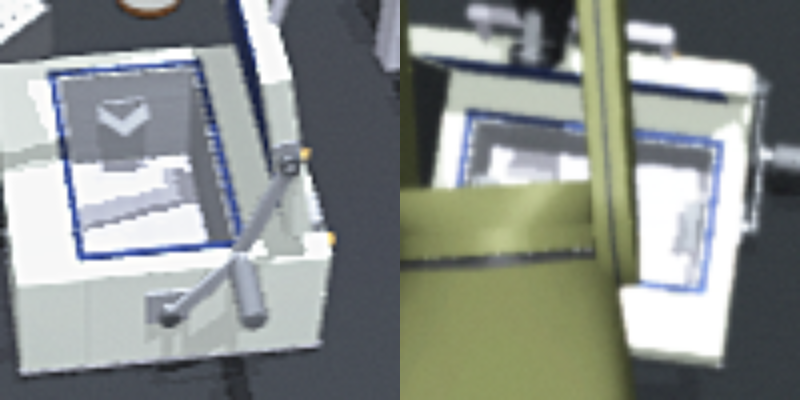

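Emit:
apply_moves:
  steps:
    - [-0.44, -0.11, 0, 0, 0, 0]
    - [-0.88, -0.22, 0, 0, 0, 0]

```text
clock: 8.25
eef_pos: [0.6292, -0.0096, 0.3791]
ee_rot: [[0.124, 0.992, -0.003], [0.992, -0.124, 0.0], [-0.0, -0.003, -1.0]]
force: [0.8, -0.1, 0.4]
opening: 0.0384
grip_force: 0.0
```

Emit:
apply_moves:
  steps:
    - [-0.47, -0.11, 0.07, 0, 0, -0.07]
    - [-0.93, -0.23, 0.15, 0, 0, -0.14]

```text
clock: 8.45
eef_pos: [0.5942, -0.1004, 0.3648]
ee_rot: [[-0.024, 1.0, -0.002], [1.0, 0.024, 0.0], [0.0, -0.001, -1.0]]
force: [0.4, -0.3, 0.1]
opening: 0.0383
grip_force: 0.0
```

Emit:
apply_moves:
  steps:
    - [-0.45, -0.18, 0.35, 0, 0, -0.14]
    - [-0.89, -0.36, 0.7, 0, 0, -0.27]
    - [-0.89, -0.36, 0.7, 0, 0, -0.27]

```text
clock: 8.75
eef_pos: [0.5571, -0.1911, 0.2918]
ee_rot: [[-0.297, 0.955, -0.008], [0.955, 0.297, 0.002], [0.004, -0.007, -1.0]]
force: [-0.2, 1.5, -0.6]
opening: 0.0385
grip_force: 0.0
```

Emit:
apply_moves:
  steps:
    - [-0.42, -0.33, 0.4, 0, 0, -0.12]
    - [-0.83, -0.66, 0.8, 0, 0, -0.24]
    - [-0.83, -0.66, 0.8, 0, 0, -0.24]

```text
clock: 9.05
eef_pos: [0.521, -0.2886, 0.2135]
ee_rot: [[-0.526, 0.851, -0.003], [0.851, 0.526, 0.002], [0.003, -0.002, -1.0]]
force: [0.4, -0.0, -0.0]
opening: 0.0383
grip_force: 0.0
```

Emit:
apply_moves:
  steps:
    - [-0.35, -0.46, 0.4, 0, 0, -0.1]
    - [-0.7, -0.93, 0.8, 0, 0, -0.21]
    - [-0.7, -0.93, 0.8, 0, 0, -0.21]
    - [-0.7, -0.93, 0.8, 0, 0, -0.21]

```text
clock: 9.45
eef_pos: [0.4773, -0.3979, 0.1318]
ee_rot: [[-0.695, 0.719, -0.006], [0.719, 0.695, 0.004], [0.007, -0.002, -1.0]]
force: [-0.4, -0.1, -0.1]
opening: 0.0388
grip_force: 0.0
```

```bash
python3 - <<'E'
from plan import *
p,R,s=cur(); print(s['clock'],p,R.round(3).tolist(),s['force'],s['opening'],s['qpos'])
b=-.805+np.pi/2
calls([[(np.r_[.4814,-.397,.061],b)]])
c=cap('side','side6'); X=np.array([.4814,-.397,.08]); u,v=proj(c,X).astype(int); print(u,v)
t=cap('top','top6'); u2,v2=proj(t,X).astype(int); print(u2,v2)
cv2.imwrite('pics/c7.png',np.hstack([cv2.resize(cv2.imread('pics/side6.png')[v-45:v+45,u-30:u+30],(400,600),interpolation=cv2.INTER_CUBIC),cv2.resize(cv2.imread('pics/top6.png')[v2-45:v2+45,u2-30:u2+30],(400,600),interpolation=cv2.INTER_CUBIC)]))
E
```

```text
9.45 [ 0.47725235 -0.397948    0.13178273] [[-0.695, 0.719, -0.006], [0.719, 0.695, 0.004], [0.007, -0.002, -1.0]] [-0.41867475 -0.11571847 -0.07382144] 0.03879482424695398 [-7.62229941e-01  4.58493367e-01  1.53043893e+00 -1.39614102e-03
  1.15943225e+00 -1.52958329e+00]
[-0.027, 0.038, 0.708, -0.001, -0.006, 0.002]
--
306 325
391 220
```

View pics/c7.png

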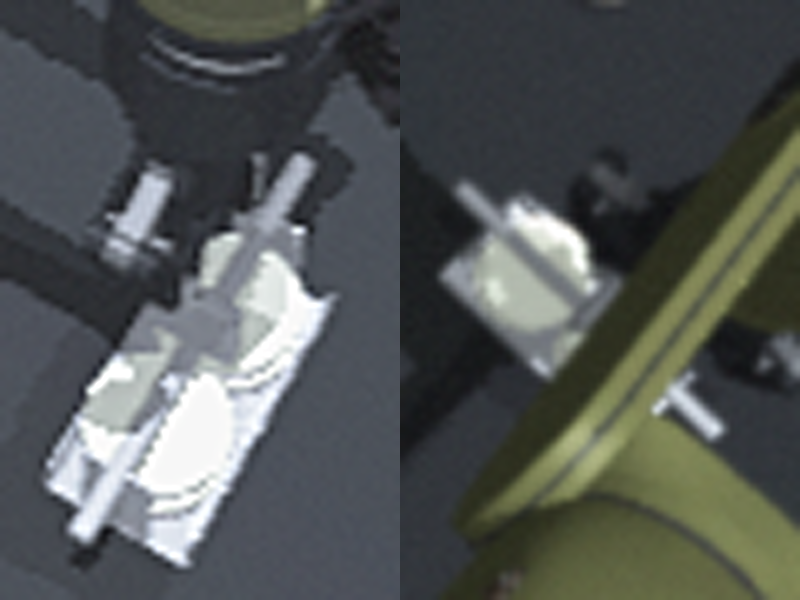

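```bash
python3 - <<'E'
from plan import *
p,R,s=cur(); c=load('side6'); 
f=lambda X:((proj(c,np.array(X))-[276,280])/.15).round()
for sg in(-1,1):
  for d in (0,-.04): print(sg,d,f(p+R[:,1]*sg*.026+R[:,2]*d))
print('tcp',f(p)); print([f(place([.4814,-.397,-.8053],(0,y,.05))) for y in(.09,-.09)], [f(place([.4814,-.397,-.8053],(x,0,.088))) for x in(-.017,.017)])
E
```

```text
-1 0 [168. 288.]
-1 -0.04 [173. 235.]
1 0 [237. 176.]
1 -0.04 [243. 121.]
tcp [203. 231.]
[array([305., 160.]), array([ 78., 535.])] [array([162., 272.]), array([242., 316.])]
```

Emit:
apply_moves:
  steps:
    - [-0.03, 0.04, 0.2, 0, 0, 0]
    - [-0.03, 0.04, 0.4, 0, 0, 0]
    - [-0.03, 0.04, 0.4, 0, 0, 0]
    - [-0.03, 0.04, 0.4, 0, 0, 0]

```text
clock: 9.95
eef_pos: [0.4864, -0.3944, 0.0971]
ee_rot: [[-0.7, 0.715, 0.0], [0.715, 0.7, 0.0], [-0.0, 0.0, -1.0]]
force: [0.1, 0.9, -0.3]
opening: 0.0387
grip_force: 0.0
```

```bash
python3 - <<'E'
from plan import *
p,R,s=cur(); print(s['clock'],p,R.round(3).tolist(),s['force'])
calls([[(np.r_[.4814,-.397,.061],-.8053+np.pi/2)]])
c=cap('side','side7')
E
```

```text
9.95 [ 0.4863879  -0.39441456  0.09707412] [[-0.7, 0.715, 0.0], [0.715, 0.7, 0.0], [-0.0, 0.0, -1.0]] [ 0.11839688  0.88957531 -0.2726085 ]
[0.016, -0.054, 0.361, 0.0, 0.0, 0.009]
--
```

Emit:
apply_moves:
  steps:
    - [0.02, -0.05, 0.12, 0, 0, 0]
    - [0.02, -0.05, 0.24, 0, 0, 0]
    - [0.02, -0.05, 0.35, 0, 0, 0]
    - [0.02, -0.05, 0.35, 0, 0, 0]
    - [0.02, -0.05, 0.35, 0, 0, 0]

```text
clock: 10.5
eef_pos: [0.4801, -0.3974, 0.0605]
ee_rot: [[-0.699, 0.716, -0.001], [0.716, 0.699, 0.001], [0.002, -0.0, -1.0]]
force: [0.3, 0.0, 0.4]
opening: 0.0387
grip_force: 0.0
```

Emit:
apply_moves:
  steps:
    - [0, 0, 0, 0, 0, 0]
    - [0, 0, 0, 0, 0, 0]
    - [0, 0, 0, 0, 0, 0]
    - [0, 0, 0, 0, 0, 0]
  grip: 1
  newtons: 60

```text
clock: 10.9
eef_pos: [0.4812, -0.3979, 0.0619]
ee_rot: [[-0.699, 0.715, 0.001], [0.715, 0.699, -0.001], [-0.002, 0.0, -1.0]]
force: [2.1, 0.9, 2.2]
opening: 0.0071
grip_force: 59.3
```

Emit:
apply_moves:
  steps:
    - [0, 0, -0.1, 0, 0, 0]
    - [0, 0, -0.25, 0, 0, 0]
    - [0, 0, -0.45, 0, 0, 0]
    - [0, 0, -0.7, 0, 0, 0]
    - [0, 0, -0.95, 0, 0, 0]
    - [0, 0, -0.95, 0, 0, 0]
    - [0, 0, -0.95, 0, 0, 0]

```text
clock: 11.6
eef_pos: [0.4801, -0.3975, 0.1563]
ee_rot: [[-0.699, 0.715, -0.0], [0.715, 0.699, -0.0], [-0.0, -0.0, -1.0]]
force: [-0.1, 0.8, -4.3]
opening: 0.0069
grip_force: 58.7
```

```bash
python3 - <<'E'
from plan import *
p,R,s=cur(); print(s['clock'],p,R.round(3).tolist(),s['force'],s['ft_torque'],s['opening'],s['grip_force'],s['qpos'])
c=cap('side','side8')
f=lambda X:proj(c,np.array(X)).round()
z=p[2]+.019-.079+.05
print([f(p*[1,1,0]+[0,0,z]+R[:,1]*y) for y in(.09,-.09)])
E
```

```text
11.6 [ 0.48013236 -0.39753445  0.15627004] [[-0.699, 0.715, -0.0], [0.715, 0.699, -0.0], [-0.0, -0.0, -1.0]] [-0.13679574  0.76467622 -4.27855725] [ 0.02513982  0.07638055 -0.02654947] 0.006939037540552844 58.682448863983154 [-7.59156749e-01  4.34325698e-01  1.50288104e+00 -2.83456424e-04
  1.20424210e+00 -1.53266858e+00]
[array([324., 285.]), array([288., 344.])]
```

```bash
python3 - <<'E'
from plan import *
p,R,s=cur(); H=I(-.01,0,0)
q=lambda f,z:np.r_[p[:2]+(H[:2]-p[:2])*f,z]
print(H)
calls([[(q(.18,.2),1.05)],[(q(.37,.26),1.3)],[(q(.57,.265),1.438)],[(q(.78,.265),1.438)],[(q(1,.265),1.438)]])
E
```

```text
[0.58048752 0.08212014 0.        ]
[0.491, 0.732, -0.447, 0.0, -0.002, -0.264]
--
[0.286, 0.885, -0.6, 0.0, 0.0, -0.239]
--
[0.062, 0.977, -0.05, 0.0, 0.0, -0.132]
--
[-0.077, 1.025, 0.0, 0.0, 0.0, 0.0]
--
[-0.081, 1.074, 0.0, 0.0, 0.0, 0.0]
--
```

Emit:
apply_moves:
  steps:
    - [0.06, 0.1, -0.1, 0, 0, -0.04]
    - [0.17, 0.26, -0.2, 0, 0, -0.1]
    - [0.33, 0.5, -0.33, 0, 0, -0.18]
    - [0.49, 0.73, -0.45, 0, 0, -0.26]

```text
clock: 12.05
eef_pos: [0.4979, -0.3096, 0.2006]
ee_rot: [[-0.868, 0.497, -0.002], [0.497, 0.868, 0.002], [0.003, 0.001, -1.0]]
force: [0.3, -0.3, -4.0]
opening: 0.0069
grip_force: 58.7
```

Emit:
apply_moves:
  steps:
    - [0.08, 0.24, -0.16, 0, 0, -0.06]
    - [0.15, 0.46, -0.31, 0, 0, -0.12]
    - [0.22, 0.68, -0.46, 0, 0, -0.18]
    - [0.29, 0.89, -0.6, 0, 0, -0.24]

```text
clock: 12.45
eef_pos: [0.5174, -0.2177, 0.2611]
ee_rot: [[-0.964, 0.265, -0.002], [0.265, 0.964, 0.002], [0.002, 0.001, -1.0]]
force: [0.7, -0.7, -3.2]
opening: 0.0068
grip_force: 58.7
```

Emit:
apply_moves:
  steps:
    - [0.02, 0.25, -0.02, 0, 0, -0.03]
    - [0.03, 0.5, -0.04, 0, 0, -0.07]
    - [0.05, 0.75, -0.05, 0, 0, -0.1]
    - [0.06, 0.98, -0.05, 0, 0, -0.13]

```text
clock: 12.85
eef_pos: [0.5378, -0.1217, 0.2656]
ee_rot: [[-0.991, 0.133, -0.002], [0.133, 0.991, 0.001], [0.002, 0.001, -1.0]]
force: [0.4, -1.0, -3.4]
opening: 0.0069
grip_force: 58.7
```

Emit:
apply_moves:
  steps:
    - [-0.02, 0.25, 0, 0, 0, 0]
    - [-0.04, 0.5, 0, 0, 0, 0]
    - [-0.06, 0.75, 0, 0, 0, 0]
    - [-0.08, 1.0, 0, 0, 0, 0]

```text
clock: 13.25
eef_pos: [0.5592, -0.0241, 0.2653]
ee_rot: [[-0.991, 0.135, -0.003], [0.135, 0.991, 0.001], [0.003, 0.0, -1.0]]
force: [-0.9, 0.1, -2.9]
opening: 0.007
grip_force: 58.7
```

Emit:
apply_moves:
  steps:
    - [-0.02, 0.25, 0, 0, 0, 0]
    - [-0.04, 0.5, 0, 0, 0, 0]
    - [-0.06, 0.7, 0, 0, 0, 0]
    - [-0.08, 0.9, 0, 0, 0, 0]
    - [-0.08, 1.0, 0, 0, 0, 0]
    - [-0.08, 1.0, 0, 0, 0, 0]
    - [-0.08, 1.0, 0, 0, 0, 0]

```text
clock: 13.95
eef_pos: [0.5812, 0.0716, 0.2658]
ee_rot: [[-0.991, 0.136, -0.001], [0.136, 0.991, -0.001], [0.001, -0.001, -1.0]]
force: [0.5, -0.4, -3.4]
opening: 0.0069
grip_force: 58.7
```

```bash
python3 - <<'E'
from plan import *
p,R,s=cur(); print(s['clock'],p,R.round(3).tolist(),s['force'],s['opening'])
H=I(-.01,0,.2); calls([[(H,1.438)]])
cap('top','top9');c=cap('side','side9'); print('barends side',[proj(c,p*[1,1,0]+[0,0,p[2]-.01]+R[:,1]*y).round(1) for y in(.09,-.09)])
print('hooks',[proj(c,I(-.01,y,.07)).round(1) for y in(.089,-.089)])
u,v=proj(c,p).astype(int); print(u,v)
cv2.imwrite('pics/c9.png',cv2.resize(cv2.imread('pics/side9.png')[v-70:v+80,u-100:u+100],(800,600),interpolation=cv2.INTER_CUBIC))
E
```

```text
13.95 [0.58122918 0.07158198 0.26582793] [[-0.991, 0.136, -0.001], [0.136, 0.991, -0.001], [0.001, -0.001, -1.0]] [ 0.486984   -0.35859546 -3.39694064] 0.006934669431146082
[0.021, 0.104, 0.658, -0.001, -0.001, -0.003]
--
barends side [array([289.5, 127.6]), array([298.5, 167.4])]
hooks [array([287.4, 170. ]), array([295.4, 208.8])]
293 143
```

Emit:
apply_moves:
  steps:
    - [0.02, 0.1, 0.2, 0, 0, 0]
    - [0.02, 0.1, 0.4, 0, 0, 0]
    - [0.02, 0.1, 0.6, 0, 0, 0]
    - [0.02, 0.1, 0.8, 0, 0, 0]
    - [0.02, 0.1, 0.9, 0, 0, 0]
    - [0.02, 0.1, 0.9, 0, 0, 0]

```text
clock: 14.65
eef_pos: [0.58, 0.0812, 0.1748]
ee_rot: [[-0.99, 0.138, -0.004], [0.138, 0.99, -0.0], [0.004, -0.001, -1.0]]
force: [-0.2, 0.5, -4.1]
opening: 0.0066
grip_force: 58.6
```

```bash
python3 - <<'E'
from plan import *
p,R,s=cur(); print(s['clock'],p,s['force'])
calls([[(I(-.01,0,.081),1.438)]])
cap('side','side10')
E
```

```text
14.65 [0.57999008 0.08117737 0.17478343] [-0.15471814  0.50232155 -4.0994816 ]
[-0.007, 0.011, 0.938, -0.001, -0.003, -0.005]
--
```

Emit:
apply_moves:
  steps:
    - [0, 0.01, 0.2, 0, 0, 0]
    - [0, 0.01, 0.4, 0, 0, 0]
    - [0, 0.01, 0.55, 0, 0, 0]
    - [0, 0.01, 0.65, 0, 0, 0]
    - [0, 0.01, 0.73, 0, 0, 0]
    - [0, 0.01, 0.8, 0, 0, 0]
    - [0, 0.01, 0.8, 0, 0, 0]

```text
clock: 15.4
eef_pos: [0.5812, 0.083, 0.0959]
ee_rot: [[-0.991, 0.137, -0.001], [0.137, 0.991, -0.0], [0.001, -0.0, -1.0]]
force: [-0.3, -0.9, -4.1]
opening: 0.0072
grip_force: 58.6
```

Emit:
apply_moves:
  steps:
    - [0, 0, 0.03, 0, 0, 0]
    - [0, 0, 0.06, 0, 0, 0]
    - [0, 0, 0.09, 0, 0, 0]
    - [0, 0, 0.11, 0, 0, 0]
    - [0, 0, 0.13, 0, 0, 0]
    - [0, 0, 0.13, 0, 0, 0]

```text
clock: 16.0
eef_pos: [0.5815, 0.083, 0.0831]
ee_rot: [[-0.991, 0.137, -0.0], [0.137, 0.991, -0.0], [0.0, -0.0, -1.0]]
force: [-0.5, 0.2, -3.3]
opening: 0.0071
grip_force: 58.8
```

```bash
python3 - <<'E'
from plan import *
p,R,s=cur(); print(s['clock'],p,s['force'],s['ft_torque'])
calls([[(I(-.01,0,.081),1.438)]])
E
```

```text
16.0 [0.5814591  0.08303944 0.08312502] [-0.54647036  0.15129372 -3.31638941] [0.01066807 0.02254872 0.00786902]
[0.008, -0.01, 0.021, -0.0, -0.0, -0.004]
--
```

Emit:
apply_moves:
  steps:
    - [0, 0, 0.01, 0, 0, 0]
    - [0, 0, 0.02, 0, 0, 0]
    - [0, 0, 0.03, 0, 0, 0]
    - [0, 0, 0.03, 0, 0, 0]
    - [0, 0, 0.03, 0, 0, 0]

```text
clock: 16.5
eef_pos: [0.5826, 0.0831, 0.0817]
ee_rot: [[-0.991, 0.137, 0.003], [0.137, 0.991, 0.0], [-0.003, 0.0, -1.0]]
force: [0.3, -0.4, 6.0]
opening: 0.007
grip_force: 60.2
```

```bash
python3 - <<'E'
from plan import *
p,R,s=cur(); print(s['clock'],p,s['force'],s['ft_torque'])
E
```

```text
16.5 [0.58263644 0.08306079 0.08167966] [ 0.30602792 -0.40147847  6.03565293] [-0.09439301  0.09682439 -0.08122632]
```

Emit:
apply_moves:
  steps:
    - [0, 0, -0.02, 0, 0, 0]
    - [0, 0, -0.02, 0, 0, 0]
    - [0, 0, -0.02, 0, 0, 0]
    - [0, 0, -0.02, 0, 0, 0]
  grip: 0.2

```text
clock: 16.9
eef_pos: [0.5812, 0.083, 0.0821]
ee_rot: [[-0.991, 0.137, -0.001], [0.137, 0.991, -0.0], [0.0, -0.0, -1.0]]
force: [1.0, 0.4, -0.4]
opening: 0.0344
grip_force: 0.0
```

Emit:
apply_moves:
  steps:
    - [0, 0, -0.1, 0, 0, 0]
    - [0, 0, -0.3, 0, 0, 0]
    - [0, 0, -0.6, 0, 0, 0]
    - [0, 0, -0.98, 0, 0, 0]

```text
clock: 17.3
eef_pos: [0.5802, 0.083, 0.1804]
ee_rot: [[-0.991, 0.137, -0.004], [0.137, 0.991, -0.0], [0.003, -0.001, -1.0]]
force: [0.4, -0.6, -0.8]
opening: 0.0342
grip_force: 0.0
```

Emit:
apply_moves:
  steps:
    - [0, -0.2, -0.4, 0, 0, 0]
    - [0, -0.6, -0.8, 0, 0, 0.1]
    - [0, -1.0, -0.9, 0, 0, 0.2]
    - [0, -1.0, -0.9, 0, 0, 0.2]

```text
clock: 17.7
eef_pos: [0.5689, -0.0208, 0.2746]
ee_rot: [[-0.938, 0.346, 0.007], [0.346, 0.938, -0.004], [-0.008, -0.001, -1.0]]
force: [1.3, -1.0, -0.0]
opening: 0.0343
grip_force: 0.0
```

```bash
python3 - <<'E'
from plan import *
p,R,s=cur(); print(s['clock'],p,R.round(3).tolist(),s['force'],s['opening'],s['qpos'])
k=I(-.005+.078*np.cos(.88),-.189,.076+.078*np.sin(.88)); print('knob',k)
ps=np.arctan2(R[1,1],R[0,1]); print(ps)
c=cap('side','side11');t=cap('top','top11')
for f,cc in(('side11',c),('top11',t)):
  print(f,'barends',[proj(cc,I(-.01,y,.07)).round(1) for y in(.09,-.09)],'tab',proj(cc,I(-.01,0,.108)).round(1),'knob',proj(cc,k).round(1))
calls([[(I(-.02,-.189,.26),.7)],[(np.r_[k[:2],.21],-.1324)],[(np.r_[k[:2],k[2]-.019],-.1324)]])
E
```

```text
17.7 [ 0.56894412 -0.02079236  0.27458408] [[-0.938, 0.346, 0.007], [0.346, 0.938, -0.004], [-0.008, -0.001, -1.0]] [ 1.28158439 -1.04562692 -0.04422093] 0.03434800838336345 [-0.10872957  0.26537524  1.4555892  -0.00308325  1.41333509 -1.32603597]
knob [ 0.60975604 -0.11244657  0.13611763]
1.217774132682518
side11 barends [array([287.4, 169.8]), array([295.5, 209. ])] tab [291.5 180.3] knob [320.2 217.4]
top11 barends [array([221.4, 190.3]), array([274.4, 196.5])] tab [246.9 191.4] knob [306.4 180. ]
[-0.09, -0.894, 0.113, 0.001, 0.001, 0.499]
--
[-0.478, 0.435, 0.5, 0.0, 0.0, 0.795]
--
[0.0, 0.0, 0.929, 0.0, 0.0, 0.0]
--
```

Emit:
apply_moves:
  steps:
    - [-0.05, -0.45, 0.06, 0, 0, 0.14]
    - [-0.09, -0.89, 0.11, 0, 0, 0.28]
    - [-0.09, -0.89, 0.11, 0, 0, 0.42]
    - [-0.09, -0.89, 0.11, 0, 0, 0.5]
    - [-0.09, -0.89, 0.11, 0, 0, 0.5]

```text
clock: 18.3
eef_pos: [0.5455, -0.1017, 0.2581]
ee_rot: [[-0.645, 0.764, -0.002], [0.764, 0.645, 0.001], [0.003, -0.001, -1.0]]
force: [-0.6, -0.5, -0.8]
opening: 0.0341
grip_force: 0.0
```

Emit:
apply_moves:
  steps:
    - [-0.12, 0.11, 0.12, 0, 0, 0.14]
    - [-0.24, 0.22, 0.25, 0, 0, 0.28]
    - [-0.36, 0.32, 0.38, 0, 0, 0.42]
    - [-0.48, 0.44, 0.5, 0, 0, 0.56]
    - [-0.48, 0.44, 0.5, 0, 0, 0.7]
    - [-0.48, 0.44, 0.5, 0, 0, 0.795]
    - [-0.48, 0.44, 0.5, 0, 0, 0.795]
    - [-0.48, 0.44, 0.5, 0, 0, 0.795]

```text
clock: 19.1
eef_pos: [0.6105, -0.11, 0.2088]
ee_rot: [[0.127, 0.992, -0.001], [0.992, -0.127, 0.0], [0.0, -0.001, -1.0]]
force: [0.3, 0.3, -0.2]
opening: 0.0337
grip_force: 0.0
```

```bash
python3 - <<'E'
from plan import *
p,R,s=cur(); print(s['clock'],p,R.round(3).tolist(),s['force'],s['opening'],s['qpos'])
k=I(-.005+.078*np.cos(.88),-.189,.076+.078*np.sin(.88))
calls([[(np.r_[k[:2],k[2]-.019],-.1324)]])
cap('side','side12');cap('top','top12')
t=lambda f,u,v,w,h:cv2.resize(cv2.imread(f'pics/{f}.png')[v:v+h,u:u+w],(400,300),interpolation=cv2.INTER_CUBIC)
cv2.imwrite('pics/c12.png',np.vstack([np.hstack([t('side11',260,160,80,60),t('side12',270,150,100,75)]),np.hstack([t('top11',200,140,120,90),t('top12',200,140,120,90)])]))
E
```

```text
19.1 [ 0.61046002 -0.1100237   0.20879802] [[0.127, 0.992, -0.001], [0.992, -0.127, 0.0], [0.0, -0.001, -1.0]] [ 0.29308402  0.3399004  -0.21684038] 0.033711175973723084 [-2.46534233e-01  3.86644198e-01  1.43974621e+00  2.29261583e-04
  1.31625026e+00 -1.19591886e-01]
[-0.025, -0.003, 0.917, -0.001, -0.0, 0.005]
--
```

View pics/c12.png

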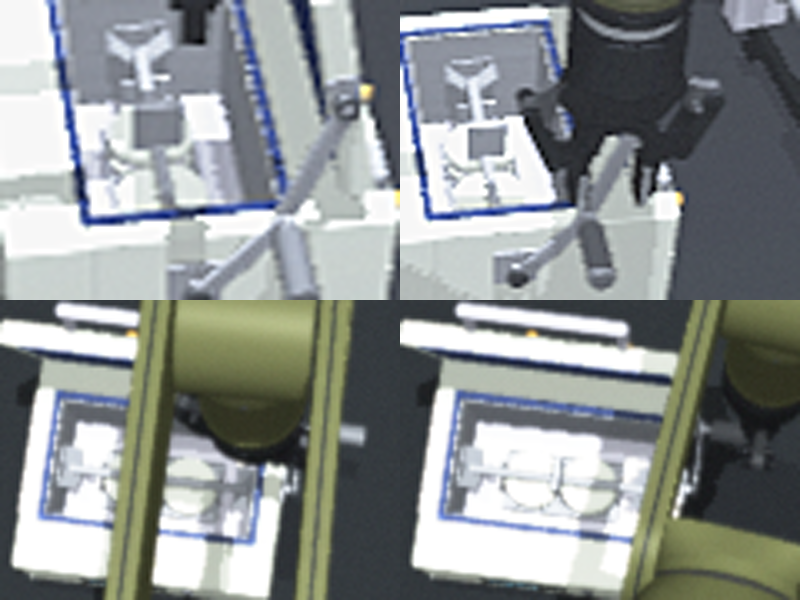

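Emit:
apply_moves:
  steps:
    - [-0.03, 0, 0.2, 0, 0, 0]
    - [-0.03, 0, 0.45, 0, 0, 0]
    - [-0.03, 0, 0.7, 0, 0, 0]
    - [-0.03, 0, 0.9, 0, 0, 0]
    - [-0.03, 0, 0.9, 0, 0, 0]
    - [-0.03, 0, 0.9, 0, 0, 0]
  grip: -0.1

```text
clock: 19.8
eef_pos: [0.6102, -0.114, 0.1195]
ee_rot: [[0.131, 0.991, -0.0], [0.991, -0.131, 0.0], [0.0, -0.0, -1.0]]
force: [0.2, 0.0, 0.8]
opening: 0.0471
grip_force: 0.0
```

```bash
python3 - <<'E'
from plan import *
p,R,s=cur(); print(s['clock'],p,s['force'],s['opening'])
k=I(-.005+.078*np.cos(.88),-.189,.076+.078*np.sin(.88)); print(k-p)
K=lambda a:np.array([-.005+.078*np.cos(a),-.189,.076+.078*np.sin(a)])
pr=.88; A=down(INC[2])
for g in (np.arange(.94,1.3,.06),np.arange(1.34,2.02,.06),np.arange(2.06,2.6,.06),np.arange(2.64,3.2,.05)):
    print('--',pr); [print(round(a,2),(A.T@(I(*K(a))-I(*K(pr)))*10).round(2).tolist()) for a in g]; pr=g[-1]
E
```

```text
19.8 [ 0.6101535  -0.11400419  0.11948466] [0.23152179 0.00545166 0.7614435 ] 0.04713244961836593
[-0.00039746  0.00155762  0.01663297]
-- 0.88
0.94 [-0.0, -0.04, -0.03]
1.0 [0.0, -0.08, -0.06]
1.06 [0.0, -0.12, -0.08]
1.12 [-0.0, -0.16, -0.1]
1.18 [-0.0, -0.2, -0.12]
1.24 [0.0, -0.24, -0.14]
1.3 [-0.0, -0.29, -0.15]
-- 1.3000000000000003
1.34 [-0.0, -0.03, -0.01]
1.4 [0.0, -0.08, -0.02]
1.46 [0.0, -0.12, -0.02]
1.52 [0.0, -0.17, -0.03]
1.58 [0.0, -0.22, -0.03]
1.64 [0.0, -0.26, -0.03]
1.7 [0.0, -0.31, -0.02]
1.76 [0.0, -0.36, -0.01]
1.82 [-0.0, -0.4, -0.0]
1.88 [0.0, -0.45, 0.01]
1.94 [0.0, -0.49, 0.02]
2.0 [0.0, -0.53, 0.04]
-- 2.000000000000001
2.06 [0.0, -0.04, 0.02]
2.12 [0.0, -0.08, 0.04]
2.18 [-0.0, -0.12, 0.07]
2.24 [0.0, -0.16, 0.1]
2.3 [0.0, -0.2, 0.13]
2.36 [0.0, -0.23, 0.16]
2.42 [-0.0, -0.26, 0.19]
2.48 [-0.0, -0.29, 0.23]
2.54 [-0.0, -0.32, 0.27]
2.6 [0.0, -0.34, 0.31]
-- 2.6000000000000005
2.64 [-0.0, -0.02, 0.03]
2.69 [-0.0, -0.03, 0.06]
2.74 [-0.0, -0.05, 0.1]
2.79 [-0.0, -0.06, 0.13]
2.84 [-0.0, -0.08, 0.17]
2.89 [0.0, -0.09, 0.21]
2.94 [-0.0, -0.1, 0.25]
2.99 [0.0, -0.1, 0.28]
3.04 [0.0, -0.11, 0.32]
3.09 [-0.0, -0.11, 0.36]
3.14 [0.0, -0.11, 0.4]
3.19 [-0.0, -0.11, 0.44]
```

Emit:
apply_moves:
  steps:
    - [0, 0, 0, 0, 0, 0]
    - [0, 0, 0, 0, 0, 0]
    - [0, 0, 0, 0, 0, 0]
    - [0, 0, 0, 0, 0, 0]
    - [0, 0, 0, 0, 0, 0]
  grip: 1
  newtons: 60

```text
clock: 20.3
eef_pos: [0.6093, -0.1141, 0.1208]
ee_rot: [[0.132, 0.991, -0.001], [0.991, -0.132, -0.0], [-0.0, -0.001, -1.0]]
force: [-3.9, 0.4, 6.2]
opening: 0.0178
grip_force: 58.5
```

Emit:
apply_moves:
  steps:
    - [0, -0.04, -0.03, 0, 0, 0]
    - [0, -0.08, -0.06, 0, 0, 0]
    - [0, -0.12, -0.08, 0, 0, 0]
    - [0, -0.16, -0.1, 0, 0, 0]
    - [0, -0.2, -0.12, 0, 0, 0]
    - [0, -0.24, -0.14, 0, 0, 0]
    - [0, -0.29, -0.15, 0, 0, 0]
    - [0, -0.29, -0.15, 0, 0, 0]

```text
clock: 21.1
eef_pos: [0.5817, -0.1103, 0.1357]
ee_rot: [[0.132, 0.991, 0.002], [0.991, -0.132, -0.001], [-0.0, 0.002, -1.0]]
force: [1.8, -1.3, 4.7]
opening: 0.0176
grip_force: 59.5
```

```bash
cat > kn.py <<'E'
from plan import *
p,R,s=cur(); print(s['clock'],p,s['force'],s['ft_torque'],s['opening'],s['grip_force'])
d=p-I(-.005,-.189,.076)+[0,0,.0175]; f=d@[np.cos(INC[2]),np.sin(INC[2]),0]; print('r',np.hypot(f,d[2]),'ang',np.arctan2(d[2],f))
E
python3 kn.py
```

```text
21.1 [ 0.58171655 -0.110345    0.13565056] [ 1.82906919 -1.2699804   4.68760656] [-0.05491353 -0.30617848 -0.11839514] 0.017606077344564573 59.47129547595978
r 0.0801243062581526 ang 1.2974977489105826
```

Emit:
apply_moves:
  steps:
    - [0, -0.03, -0.01, 0, 0, 0]
    - [0, -0.08, -0.02, 0, 0, 0]
    - [0, -0.12, -0.02, 0, 0, 0]
    - [0, -0.17, -0.03, 0, 0, 0]
    - [0, -0.22, -0.03, 0, 0, 0]
    - [0, -0.26, -0.03, 0, 0, 0]
    - [0, -0.31, -0.02, 0, 0, 0]
    - [0, -0.36, -0.01, 0, 0, 0]
    - [0, -0.4, 0, 0, 0, 0]
    - [0, -0.45, 0.01, 0, 0, 0]
    - [0, -0.49, 0.02, 0, 0, 0]
    - [0, -0.53, 0.04, 0, 0, 0]
    - [0, -0.53, 0.04, 0, 0, 0]

```text
clock: 22.4
eef_pos: [0.522, -0.1021, 0.129]
ee_rot: [[0.131, 0.991, -0.012], [0.991, -0.131, 0.002], [0.0, -0.012, -1.0]]
force: [-7.3, 0.2, 6.0]
opening: 0.0177
grip_force: 59.7
```

```bash
python3 kn.py
```

```text
22.4 [ 0.52204842 -0.10210085  0.12896622] [-7.27191941  0.18305204  5.99559194] [-0.00688669  1.253681   -0.02404253] 0.01769073805801407 59.68042016029358
r 0.08034963701252595 ang 2.072020773318768
```

Emit:
apply_moves:
  steps:
    - [0, -0.04, 0.02, 0, 0, 0]
    - [0, -0.08, 0.04, 0, 0, 0]
    - [0, -0.12, 0.07, 0, 0, 0]
    - [0, -0.16, 0.1, 0, 0, 0]
    - [0, -0.2, 0.13, 0, 0, 0]
    - [0, -0.23, 0.16, 0, 0, 0]
    - [0, -0.26, 0.19, 0, 0, 0]
    - [0, -0.29, 0.23, 0, 0, 0]
    - [0, -0.32, 0.27, 0, 0, 0]
    - [0, -0.34, 0.31, 0, 0, 0]
    - [0, -0.34, 0.31, 0, 0, 0]

```text
clock: 23.5
eef_pos: [0.4913, -0.0978, 0.0974]
ee_rot: [[0.132, 0.991, -0.007], [0.991, -0.132, 0.002], [0.001, -0.007, -1.0]]
force: [-6.1, 1.6, -4.3]
opening: 0.018
grip_force: 59.1
```

```bash
python3 kn.py
```

```text
23.5 [ 0.49130057 -0.09780506  0.09742326] [-6.1416253   1.61534415 -4.28175262] [ 0.0809666   0.97508923 -0.00821681] 0.017957099082705926 59.064844250679016
r 0.07979144842266574 ang 2.6320105920683106
```

Emit:
apply_moves:
  steps:
    - [0, -0.02, 0.03, 0, 0, 0]
    - [0, -0.03, 0.06, 0, 0, 0]
    - [0, -0.05, 0.1, 0, 0, 0]
    - [0, -0.06, 0.13, 0, 0, 0]
    - [0, -0.08, 0.17, 0, 0, 0]
    - [0, -0.09, 0.21, 0, 0, 0]
    - [0, -0.1, 0.25, 0, 0, 0]
    - [0, -0.1, 0.28, 0, 0, 0]
    - [0, -0.11, 0.32, 0, 0, 0]
    - [0, -0.11, 0.34, 0, 0, 0]
    - [0, -0.11, 0.36, 0, 0, 0]
    - [0, -0.11, 0.38, 0, 0, 0]
    - [0, -0.11, 0.4, 0, 0, 0]
    - [0, -0.11, 0.41, 0, 0, 0]
    - [0, -0.11, 0.41, 0, 0, 0]
    - [0, -0.11, 0.41, 0, 0, 0]

```text
clock: 25.1
eef_pos: [0.4827, -0.0967, 0.0589]
ee_rot: [[0.132, 0.991, -0.003], [0.991, -0.132, 0.001], [0.001, -0.003, -1.0]]
force: [-8.3, 2.8, 6.6]
opening: 0.0178
grip_force: 60.2
```

```bash
python3 kn.py
```

```text
25.1 [ 0.48267283 -0.09670813  0.05893038] [-8.340491    2.76958009  6.60933967] [0.51939913 1.28629855 0.07835563] 0.017847595548649425 60.21198570728302
r 0.07835204232504686 ang 3.136099781327766
```

Emit:
apply_moves:
  steps:
    - [0, 0, 0.02, 0, 0, 0]
    - [0, 0, 0.03, 0, 0, 0]
    - [0, 0, 0.03, 0, 0, 0]
    - [0, 0, 0.03, 0, 0, 0]

```text
clock: 25.5
eef_pos: [0.483, -0.0968, 0.0578]
ee_rot: [[0.131, 0.991, -0.001], [0.991, -0.131, 0.0], [0.0, -0.001, -1.0]]
force: [-12.6, 3.8, 23.3]
opening: 0.0177
grip_force: 61.9
```

```bash
python3 kn.py; python3 - <<'E'
from plan import *
a=cv2.imread('pics/side0.png').astype(int); cap('side','side13'); b=cv2.imread('pics/side13.png').astype(int)
d=np.abs(a-b).sum(2)
print(d[139:235,248:345].reshape(12,8,-1)[:,:,:96].reshape(12,8,12,8).mean((1,3)).astype(int))
E
```

```text
25.5 [ 0.48296165 -0.09677553  0.05775622] [-12.61753577   3.81882312  23.29682039] [0.79124679 1.87763314 0.03266899] 0.017670428182351063 61.946616768836975
r 0.07805921289141934 ang -3.132064125396224
[[470 462 175  77 131 114  26  21  21  20  19  20]
 [280 145 290 412 424 303   7   5  20  22  20  20]
 [176 445 548 557 557 377   8   6  16  27  19  20]
 [ 28 284 503 545 517 201   8   7   0   0  21  21]
 [ 19 125 508 501 503 152   8   8   0   0  13  20]
 [ 21  97 510 504 504 135   8   8   3   0   8  19]
 [ 24 123 473 499 504 146   8  10   7  25  26  23]
 [ 20 156 497 489 519 163   2   4   9  16  18  21]
 [ 21  98 565 445 436 152  42  48  47  46  39  29]
 [ 40 139 420 403 364 222  73  49  50  50  50  28]
 [ 40 143 343 341 327 307  73  50  50  51  50  23]
 [ 21 112 317 183 251 145  30  28  25  22  20  20]]
```

Emit:
apply_moves:
  steps:
    - [0, 0.02, -0.02, 0, 0, 0]
    - [0, 0.02, -0.03, 0, 0, 0]
    - [0, 0.02, -0.03, 0, 0, 0]

```text
clock: 25.85
eef_pos: [0.4828, -0.0968, 0.0588]
ee_rot: [[0.131, 0.991, -0.006], [0.991, -0.131, 0.001], [0.0, -0.006, -1.0]]
force: [-11.3, 3.0, 8.3]
opening: 0.0177
grip_force: 60.4
```

Emit:
apply_moves:
  steps:
    - [0, 0, 0, 0, 0, 0]
    - [0, 0, 0, 0, 0, 0]
    - [0, 0, 0, 0, 0, 0]
    - [0, 0, 0, 0, 0, 0]
    - [0, 0, -0.2, 0, 0, 0]
    - [0, 0, -0.5, 0, 0, 0]
    - [0, 0, -0.98, 0, 0, 0]
    - [0, 0, -0.98, 0, 0, 0]
  grip: -0.1

```text
clock: 26.65
eef_pos: [0.4915, -0.0991, 0.1621]
ee_rot: [[0.132, 0.991, 0.013], [0.991, -0.132, -0.004], [-0.002, 0.013, -1.0]]
force: [2.4, -0.4, 1.0]
opening: 0.0464
grip_force: 0.0
```

Emit:
apply_moves:
  steps:
    - [-0.3, 0, -0.3, 0, 0, 0]
    - [-0.6, 0, -0.6, 0, 0, 0]
    - [-1, 0, -0.9, 0, 0, 0]
    - [-1, 0, -0.9, 0, 0, 0]

```text
clock: 27.05
eef_pos: [0.4761, -0.2026, 0.2506]
ee_rot: [[0.136, 0.991, 0.009], [0.991, -0.135, -0.008], [-0.006, 0.01, -1.0]]
force: [1.3, 0.1, 0.3]
opening: 0.0468
grip_force: 0.0
```

Emit:
apply_moves:
  steps:
    - [-0.5, 0, 0, 0, 0, 0]
    - [-1, 0, 0, 0, 0, 0]
    - [-1, 0, 0, 0, 0, 0]
    - [-1, 0, 0, 0, 0, 0]

```text
clock: 27.45
eef_pos: [0.4596, -0.2964, 0.2451]
ee_rot: [[0.134, 0.991, -0.001], [0.991, -0.134, 0.001], [0.001, -0.001, -1.0]]
force: [0.3, 0.1, 0.4]
opening: 0.0472
grip_force: 0.0
```

```bash
python3 kn.py; python3 - <<'E'
from plan import *
a=cv2.imread('pics/side0.png').astype(int); cap('side','side14'); b=cv2.imread('pics/side14.png').astype(int)
d=np.abs(a-b).sum(2)
print(d[139:243,248:345].reshape(13,8,-1)[:,:,:96].reshape(13,8,12,8).mean((1,3)).astype(int))
g=lambda f:cv2.cvtColor(cv2.imread(f'pics/{f}.png'),cv2.COLOR_BGR2GRAY).astype(np.float32)
A,B=g('side0'),g('side14')
for n,(u,v,w,h) in dict(lidright=(272,190,60,24),knob=(266,215,20,35),handle=(250,155,25,40),hinges=(308,150,35,50)).items():
  r=cv2.matchTemplate(B[v-8:v+h+8,u-8:u+w+8],A[v:v+h,u:u+w],cv2.TM_CCOEFF_NORMED); _,m,_,l=cv2.minMaxLoc(r); print(n,round(m,3),l[0]-8,l[1]-8)
E
```

```text
27.45 [ 0.45956566 -0.29637135  0.24511831] [0.31303325 0.12822989 0.41837835] [0.03695866 0.00854126 0.01350254] 0.04715744318123438 0.0
r 0.20108713946274848 ang 1.9524580473777124
[[470 480 211  46  47 150 131  72  23  22  22  21]
 [281 163 300 400 441 493 433 505  37  24  22  22]
 [ 99 404 533 549 557 539 476 439  19  30  21  22]
 [ 19  33 246 520 530 509 491 450   6   0  23  23]
 [ 21   2  23 521 498 496 498 364   1   0  15  22]
 [ 23   3  51 521 497 495 499 295   3   0   9  23]
 [ 23  19  25 519 496 496 500 260   7  28  28  25]
 [ 21  19  71 508 501 503 511 264  10  17  21  22]
 [ 22  16  43 465 385 343 183 173  53  52  43  31]
 [ 22  35  77 390 289 270 238 185  55  56  56  31]
 [ 22  33  81 354 317 301 303 185 120  57  56  26]
 [ 23  92 174 297 241 225 191 127  75  24  22  23]
 [ 23  42  48 107  72  70  74  59  48  23  23  23]]
lidright 0.109 -8 8
knob 0.53 -6 1
handle 0.503 -3 6
hinges 0.892 0 0
```

```bash
python3 - <<'E'
from plan import *
cap('top','top14')
a=cv2.imread('pics/top0.png').astype(int); b=cv2.imread('pics/top14.png').astype(int)
d=np.abs(a-b).sum(2)
print(d[144:240,200:312].reshape(12,8,14,8).mean((1,3)).astype(int))
g=lambda f:cv2.cvtColor(cv2.imread(f'pics/{f}.png'),cv2.COLOR_BGR2GRAY).astype(np.float32)
A,B=g('top0'),g('top14')
for n,(u,v,w,h) in dict(lidfront=(203,200,75,14),handle=(212,208,60,22),knob=(282,190,28,38),hinges=(205,146,85,24)).items():
  r=cv2.matchTemplate(B[v-8:v+h+8,u-8:u+w+8],A[v:v+h,u:u+w],cv2.TM_CCOEFF_NORMED); _,m,_,l=cv2.minMaxLoc(r); print(n,round(m,3),l[0]-8,l[1]-8)
E
```

```text
[[ 4  4  4  4  4  5  4  4  5  5  5  4  5  4]
 [ 5  3  2  2  0  1  2  2  2  4  3  4  5  5]
 [ 4  2  2  1  0  0  1  1  1  3  1  4  4  5]
 [ 5  1  1  2  1  1  1  1  1  2  1  4  4  4]
 [ 5  1  1  1  1  2  2  1  2  1  1  4  4  4]
 [ 4  0  2  1  1  1  2  1  1  1  2  4  5  4]
 [ 3  0  2  1  1  1  1  1  1  1  3  4  4  4]
 [ 3  1  1  1  1  1  1  2  1  0  3  5  4  4]
 [ 3  1  2  1  1  1  1  2  1  1  3  4  5  4]
 [ 3  2  2  1  1  1  0  1  1  0  4 14 10 26]
 [ 5  5  4  4  4  3  3  3  2  2  4  4 16 48]
 [ 5  5  5  4  4  4  5  5  5  5  4  8 48 17]]
lidfront 1.0 0 0
handle 1.0 0 0
knob 0.997 0 0
hinges 1.0 0 0
```

```bash
python3 -c "
from workcell import ctrl; print(ctrl.close_job())"
```

```text
the job is handed in; nothing more can be done
None
```

The job is handed in at about 27.5 s: the carrier hangs in both hooks, and I held the knee all the way down as the lid folded shut. The last top view of the lid, handle and stay matches the starting picture.

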